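# Hang the rinsed pail up to drain

### The job

Hang the little steel pail on the drain stand. First, with the pail standing where it is, lift its folded swing handle upright with a fingertip, without shoving or tipping the pail; then lift the pail by the handle and hang it gently, neither dropped nor pressed: still holding it, lay the handle's bar down into the crooks of both hooks until they carry the pail, then let go so that it hangs level and still. Leave the bowl, the cups and the dish alone.

Things in the scene. Friction and masses are not known exactly. Their poses are not given: they have to be found in the camera images.
- pail: Open round steel pail with a swing handle: 95 mm tall, 94 mm across the foot, 112 mm at the rim, empty, 0.3 to 0.5 kg, loose on the table; a sideways push of a few newtons slides it. Origin: centre of its underside, z up. It starts yawed up to 0.5 rad, its folded handle out on its -x side, towards the robot.
- pail_pivot (a point): Middle of the handle's pivot axis, which is parallel to the pail's y axis, 86 mm above the underside; axes as the pail's. Pivot ears on the rim at y = +-58 mm.
- bail (a joint): Swing handle's angle q (rad): 0 = folded level, bar on the pail's -x side; 1.571 = upright; limit 3.0. Stiff pivot (0.055 N m): it stays where left; about 1 N under the bar raises it. Starts at 0.1 to 0.4. Rigid U of 8 mm rod: side arms at y = +-68 mm, straight cross bar along y, 100 mm from the pivot, its axis at x = -100 cos q, z = 86 + 100 sin q (mm, pail frame).
- bail_grip (a point): Centre of the cross bar, inside its fixed wooden grip: a cylinder 14 mm in diameter, 44 mm long (22 mm either side of this point); beyond it the bare 8 mm rod runs straight to 56 mm either side. Axes turn with the handle; y along the bar.
- stand: Fixed drain stand. Origin: on the table plane straight below the crooks of its double hook (where the hung bar's middle lies); z up, y along the hung bar, hook tips pointing to its -x (towards the robot, yaw up to 0.45 rad). Post 18 mm thick at x = +115 mm, top 303 mm up. Base plate 10 mm thick, x = -75 to +130, y = +-60 mm.
- hook_mid (a point): Fixed point of the stand, 265 mm above its origin: the MIDDLE of the range of heights of a seated bar's axis. The hook is clamped on the post anew each time and no reading tells its height: the seated bar's axis lies anywhere from 15 mm below to 15 mm above this point. The hook is rigid: lower slowly and feel for it.
- hook_shape (a point): Point 285 mm above the stand's origin. Two equal hooks of 8 mm rod at y = +-40 mm (72 mm clear between): from the post side a level rod (x = +95 to +22 mm), down into a crook (x = +6 to -6), up to a tip at x = -18. Tip's top is 20 mm, level rod's top 16 mm above a seated bar's axis. Both flanks slope: a bar lowered within 6 mm of x = 0 slides home.
- bowl: Blue bowl, 100 mm across, 55 mm tall, between the pail's and the stand's places. Loose bystander; origin: centre of its underside, z up. Leave it alone.
- cup_a: White cup, 54 mm across, 42 mm tall, near the middle. Loose bystander; origin: centre of its underside, z up. Leave it alone.
- cup_b: White cup of the same size, at the left. Loose bystander; origin: centre of its underside, z up. Leave it alone.
- dish: White shallow dish, 124 mm across, 26 mm tall, at the right. Loose bystander; origin: centre of its underside, z up. Leave it alone.
Mind the look-alikes: they are no part of the job. What is shaped like the pail but orange is not meant.

How it is judged (in metres and radians):
On the way, in this order (a step that is already met when the one before it is completed fails the run):
1. the handle has been raised upright (within 0.25 rad) while the pail stands on the table (value of joint bail between 1.32 and 1.82 rad and height (world z) of pail below 0.004 m and angle between pail's own z axis and vertical below 0.06 rad), for 0.2 s.
2. the pail has been lifted clear of the table (height (world z) of pail above 0.03 m), for 0.2 s.
3. the bar has been laid on the hooks while still held (the stand carries over 1.5 N of the pail, the fingers still grip) (contact force between pail and stand above 1.5 N and contact force between the fingers and pail above 1 N and x of bail_grip in the frame of stand between -0.012 and 0.012 m), for 0.2 s.
At the end, for the whole second after the job is handed in: The pail hangs from the stand, its handle's bar lying in the crooks of both hooks (bar centre within 9 mm of the crook line and 24 mm of the middle, bar parallel to the stand's y within 0.15 rad), the pail within 0.25 rad of level, still (under 0.04 m/s and 0.4 rad/s) and let go (x of bail_grip in the frame of stand between -0.009 and 0.009 m and y of bail_grip in the frame of stand between -0.024 and 0.024 m and z of bail_grip in the frame of stand between 0.244 and 0.286 m and angle between the y axis of bail_grip and the y axis of stand, either way round below 0.15 rad and contact force between pail and stand above 1.5 N and angle between pail's own z axis and vertical below 0.25 rad and linear speed of pail below 0.04 m/s and angular speed of pail below 0.4 rad/s); the robot touches nothing.
It fails at once if the pail is pressed, knocked or dropped onto the stand (over 25 N between them) (contact force between pail and stand above 25 N).
It fails at once if the pail is shoved more than 30 mm over the table (height (world z) of pail below 0.004 m and distance of pail from where it was at the start of the episode above 0.03 m).
It fails at once if the pail is tipped more than 0.5 rad (angle between pail's own z axis and vertical above 0.5 rad).
It fails at once if the arm strikes the stand (over 25 N) (contact force between any of the arm, the fingers and stand above 25 N).
It fails at once if the bowl, a cup or the dish is moved more than 20 mm or tipped (distance of any of bowl, cup_a, cup_b, dish from where it was at the start of the episode above 0.02 m or angle between any of bowl, cup_a, cup_b, dish's own z axis and vertical above 0.35 rad).
It also fails if it takes over 72 s, if anything falls off the work surface, if the arm or the gripper's body presses on something with over 40 N, if the wrist force passes 120 N, or if a joint passes its speed limit or range.

### The arm

A 6-joint arm with a two-finger parallel gripper is mounted at the origin on the work surface. World frame = base frame: x ahead of the robot, y to its left, z up, the work surface at z = 0. Lengths are in m, angles in degrees, forces in N, time in s.
With the tool pointing down it reaches from about 0.275 to 0.825 m from the base axis. Payload 5.2 kg.
Tool frame: the origin (TCP) lies at the centre of the arm's flange, where the gripper is bolted on; the fingertips stand 186 mm ahead of it and the grasp point (between the pads) lies 167 mm ahead of it; z points along the fingers, y is the direction in which the jaws open and shut (so a half turn about z gives the same grasp; the last joint's range is limited). The gripper opens to 93 mm and grips with 3 to 60 N. Pads are 15 mm wide; open, the fingers measure 128 mm over their backs; the gripper's body (75 mm by 188 mm) begins 65 mm behind the grasp point.
Start: joints at [55.474, 14.817, 87.949, -0, 77.235, -11.62], TCP at [0.214, 0.507, 0.405] pointing down, gripper open.
Joint ranges: [-179.93, 179.93], [-52.35, 119.4], [10.71, 147.94], [-69.91, 249.91], [12.55, 155.21], [-178.61, 178.61]. Speed limits (degrees/s): [147.25, 147.25, 180, 180, 180, 180].

### API

Orientations are given as [roll, pitch, yaw] about the fixed x, y, z axes, in that order (R = Rz(yaw) Ry(pitch) Rx(roll)).
In Python, from cell import arm gives the robot as it stands. The module is installed in compiled form; this text tells all that it offers.
- The arm moves only by the tool step_arm, never from a script. Its arguments are lists of equal length, an entry for each row: "grip": the finger opening in m, from 0 to 0.093; "offset": the shift along the tool's x, y, z in m, a list of three; "spin": the turn about the tool's z in degrees. In form: {"grip": [grip, ...], "offset": [[dx, dy, dz], ...], "spin": [spin, ...]}. A call has 1 to 8 rows; each row shifts and turns the pose as measured when the row begins, along the tool's axes as they then stand; what a row does not reach is not made up. A row lasts 1/10 s, in which the tool goes at most 50 mm and 8.59 degrees, less where a joint would pass 70% of its speed; a pose out of reach is approached as far as the arm can. A call with a gripper value outside its range is refused whole. The fingers move at their own pace and stop on an object; "force" is the grip in N (left out, the last holds). Time passes only in rows, so rows that do not move let the fingers close. It gives the time, the measured TCP pose, the force and the opening at its end, in the units of the state.
- arm.read_state(): the state, without advancing time (a new reading comes with each control period).
- arm.snapshot(name): name is "scene" or "top" or "wrist"; returns the picture (420x560x3 uint8, blue, green, red); there is no depth.
- arm.get_calibration(name): a dict with "K" (3x3 intrinsics, pixels), "extrinsics" (4x4, takes a point from camera to world coordinates). Camera axes: x right, y up, looking along -z (the intrinsics and any distortion apply to the point x, -y, -z); pixel columns grow to the right and rows downward; lengths in m; the calibration is good to about 2 mm. A picture is of the moment at which its call begins: read the wrist's pose just before it. get_calibration takes no time and is no camera call; for the wrist camera it gives the pose at the moment of the call.
- arm.sign_off(): hands the job in, once; it reports no verdict.
The state is a dict: "clock": time; "q": joint angles; "joint_velocities": joint speeds; "effort": joint torques, N m; "tool_pos": TCP position; "tcp_rot": TCP orientation; "force": force on the tool from outside, world axes, zero at the start; "ft_torque": the same for the moment, N m; "grip_width": finger opening in m.
Only numpy, scipy, OpenCV 4.12 (cv2) and the standard library are available. Lean on these libraries where they do the work, as an engineer would, in place of code of your own. Each camera call takes 0.05 s, during which the arm holds its last target.

## Working session

There is one attempt and no reset: what is moved stays moved. The work goes in short steps, Python scripts to look and compute and a tool call to move; the robot and the scene stay as the last step left them, time stands still between calls to the robot, and variables do not carry over. Pictures are saved under pics/ and viewed, and the job is handed in when it is done.

Besides the shell and the picture viewer there is one more tool, called after "Emit:" as a command line: name --pt "numbers of a row" for each row, then --argument value for the rest. step_arm: Moves the arm, as the interface text tells. Its arguments: {"type":"object","properties":{"grip":{"type":"array","items":{"type":"number"}},"offset":{"type":"array","items":{"type":"array","items":{"type":"number"}}},"spin":{"type":"array","items":{"type":"number"}},"force":{"type":"number"}},"required":["grip","offset","spin"]}

```bash
mkdir -p pics; ls; python3 - <<'E'
from cell import arm
import cv2,numpy as np
print(arm.read_state())
for n in ("scene","top","wrist"):
    c=arm.get_calibration(n); im=arm.snapshot(n)
    cv2.imwrite(f"pics/{n}0.png",im); print(n,{k:(np.round(v,4).tolist() if hasattr(v,'shape') else v) for k,v in c.items()})
E
```

```text
pics
{'clock': 0.0, 'q': array([ 5.54744025e+01,  1.48597092e+01,  8.80102056e+01,  5.13094622e-04,
        7.72348984e+01, -1.16190585e+01]), 'joint_velocities': array([ 0.05946381, -0.08744746,  0.01550906,  0.00668733, -0.00929016,
       -0.04797159]), 'effort': array([ 6.37698249e-04, -4.37287116e+01, -2.84004575e+01,  7.19102612e-02,
        4.12324083e-02, -9.89457203e-05]), 'tool_pos': array([0.21392707, 0.50646315, 0.40391929]), 'tcp_rot': array([-1.79897435e+02, -2.15997135e-02,  1.57093328e+02]), 'force': array([ 0.40999947,  1.02849496, -0.23500553]), 'ft_torque': array([-0.00209853, -0.04924177, -0.02456695]), 'grip_width': 0.09306462893827579}
scene {'K': [[426.6278, 0.0, 273.5894], [0.0, 426.6278, 210.1873], [0.0, 0.0, 1.0]], 'extrinsics': [[-0.4141, -0.5597, 0.7178, 1.3603], [0.91, -0.2707, 0.314, 0.3815], [0.0186, 0.7833, 0.6214, 0.9448], [0.0, 0.0, 0.0, 1.0]]}
top {'K': [[435.9754, 0.0, 280.8118], [0.0, 435.9754, 202.8969], [0.0, 0.0, 1.0]], 'extrinsics': [[-0.0287, 0.9896, -0.1412, 0.3213], [-0.9996, -0.0286, 0.0028, -0.0339], [-0.0013, 0.1412, 0.99, 1.3222], [0.0, 0.0, 0.0, 1.0]]}
wrist {'K': [[321.5664, 0.0, 280.8376], [0.0, 321.5664, 208.7778], [0.0, 0.0, 1.0]], 'extrinsics': [[0.3888, -0.8907, -0.2356, 0.1488], [0.9213, 0.3751, 0.102, 0.5339], [-0.0024, -0.2567, 0.9665, 0.384], [0.0, 0.0, 0.0, 1.0]]}
```

View pics/scene0.png

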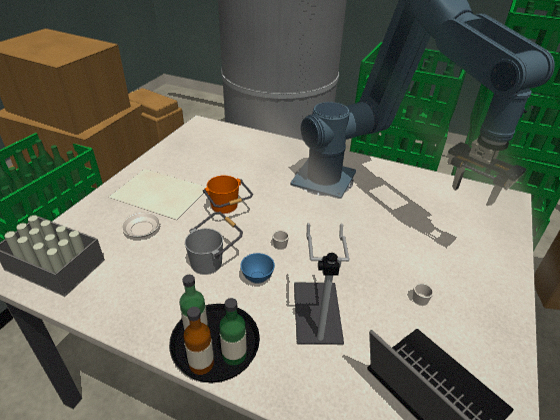

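View pics/top0.png

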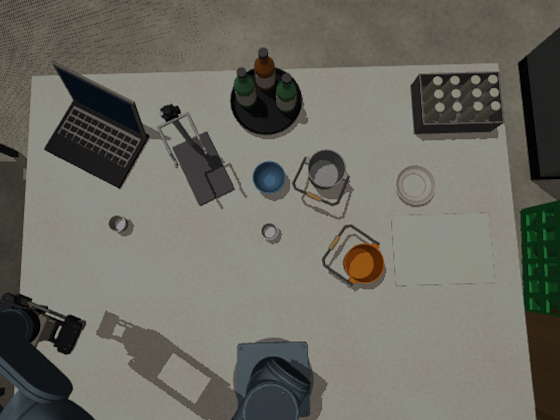

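View pics/wrist0.png

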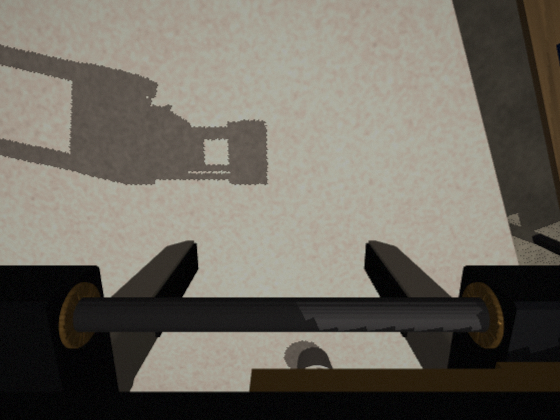

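The images show two candidates for the pail. One is the steel pail at scene (205,250) / top (327,168). The other is the orange look-alike at scene (222,193) / top (363,263). I choose the grey steel one. The stand is at scene (325,260) / top (190,150). Next I check close crops.

```bash
cat > h.py <<'E'
import numpy as np,cv2
from cell import arm
def proj(c,P):
    E=np.array(c["extrinsics"]);K=np.array(c["K"])
    p=np.linalg.inv(E)@np.append(P,1); p=p[:3]*[1,-1,-1]; u=K@p; return u[:2]/u[2]
def ray(c,uv):
    E=np.array(c["extrinsics"]);K=np.array(c["K"])
    d=np.linalg.inv(K)@np.array([uv[0],uv[1],1.]); d=E[:3,:3]@(d*[1,-1,-1]); return E[:3,3],d/np.linalg.norm(d)
def onz(c,uv,z):
    o,d=ray(c,uv); return o+d*(z-o[2])/d[2]
def tri(*obs):
    A=np.zeros((3,3));b=np.zeros(3);R=[ray(c,u) for c,u in obs]
    for o,d in R:
        M=np.eye(3)-np.outer(d,d);A+=M;b+=M@o
    X=np.linalg.solve(A,b); return X,[float(np.linalg.norm((np.eye(3)-np.outer(d,d))@(X-o)))*1000 for o,d in R]
E
python3 - <<'E'
import cv2
for n,x,y,w,h,k in (("scene",165,195,100,85,6),("scene",270,210,90,140,4),("top",275,130,100,100,6),("top",140,90,110,125,5)):
    im=cv2.imread(f"pics/{n}0.png")[y:y+h,x:x+w]
    cv2.imwrite(f"pics/c_{n}_{x}.png",cv2.resize(im,None,fx=k,fy=k,interpolation=cv2.INTER_CUBIC))
E
```

```text
(no output)
```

View pics/c_scene_165.png

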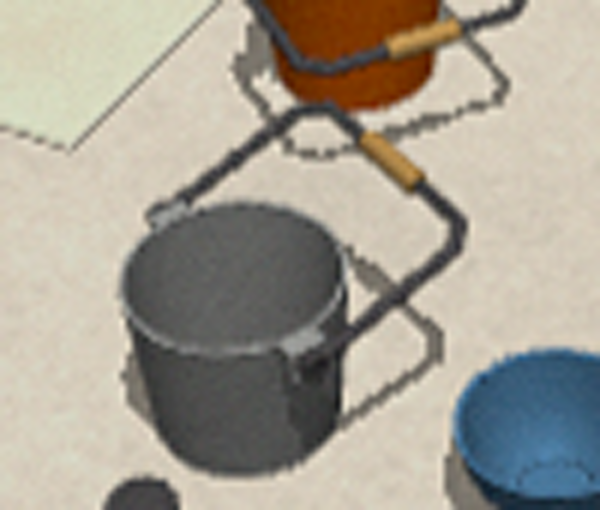

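View pics/c_scene_270.png

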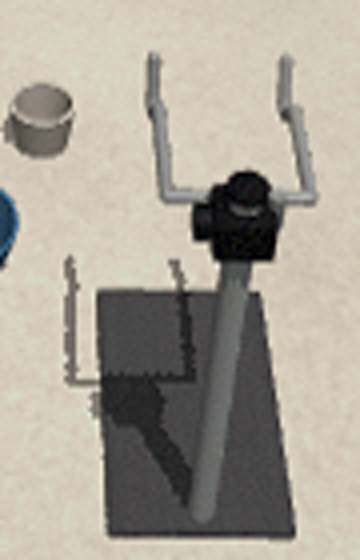

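View pics/c_top_275.png

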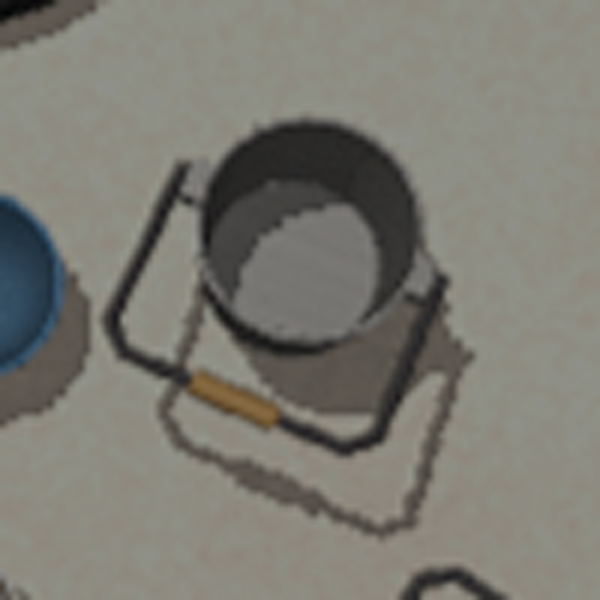

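View pics/c_top_140.png

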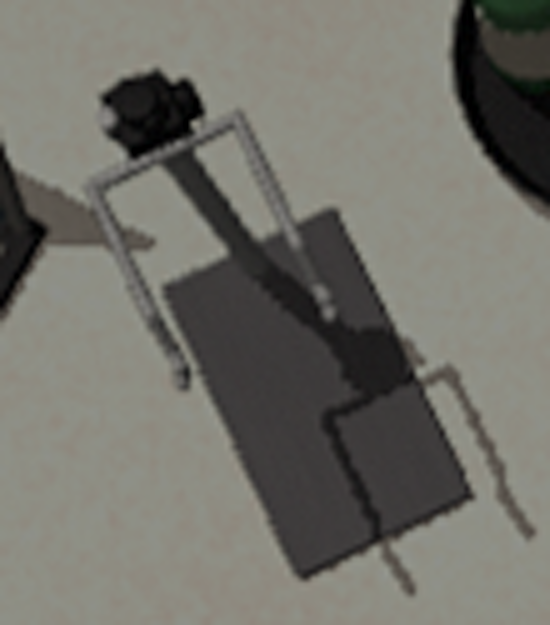

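```bash
cat > m1.py <<'E'
from h import *
S=arm.get_calibration("scene");T=arm.get_calibration("top")
s1=lambda x,y:(165+x/6-.4,195+y/6-.4); s2=lambda x,y:(270+x/4-.4,210+y/4-.4)
t1=lambda x,y:(275+x/6-.4,130+y/6-.4); t2=lambda x,y:(140+x/5-.4,90+y/5-.4)
r=lambda n,X:print(n,np.round(X[0],4),np.round(X[1],1))
r("grip",tri((S,s1(391,161)),(T,t1(235,400))))
r("cornL",tri((S,s1(463,228)),(T,t1(110,322)))); r("cornR",tri((S,s1(315,105)),(T,t1(350,447))))
r("earL",tri((S,s1(303,350)),(T,t1(196,185)))); r("earR",tri((S,s1(172,213)),(T,t1(424,280))))
r("tipL",tri((S,s2(287,60)),(T,t2(182,383)))); r("tipR",tri((S,s2(153,60)),(T,t2(330,310))))
r("hbendL",tri((S,s2(313,197)),(T,t2(95,187)))); r("hbendR",tri((S,s2(168,195)),(T,t2(238,117))))
cs=[onz(S,s2(*p),.01) for p in((98,290),(258,290),(295,535),(108,535))]
ct=[onz(T,t2(*p),.01) for p in((470,495),(303,578),(165,287),(335,208))]
print(np.round(cs,4),np.round(ct,4))
im=cv2.imread("pics/top0.png")
print("rim T", onz(T,t1(312,234),.095))
E
python3 m1.py
```

```text
grip [ 0.5101 -0.1317  0.1163] [1.8 1.8]
cornL [ 0.5468 -0.073   0.1234] [0.3 0.3]
cornR [ 0.4875 -0.1864  0.1166] [4. 4.]
earL [ 0.6207 -0.1195  0.0865] [1.9 1.9]
earR [ 0.5693 -0.226   0.0925] [1.4 1.4]
tipL [0.5688 0.2164 0.2775] [0.9 0.9]
tipR [0.6037 0.1434 0.2773] [1.3 1.3]
hbendL [0.6709 0.2627 0.2727] [0.4 0.4]
hbendR [0.705  0.1903 0.2739] [0.6 0.6]
[[0.5612 0.1025 0.01  ]
 [0.511  0.2081 0.01  ]
 [0.6986 0.2941 0.01  ]
 [0.7492 0.1865 0.01  ]] [[0.5567 0.1053 0.01  ]
 [0.5085 0.2074 0.01  ]
 [0.693  0.2925 0.01  ]
 [0.7406 0.1869 0.01  ]]
rim T [ 0.59210261 -0.17184808  0.095     ]
```

Emit:
step_arm --grip '[0.093, 0.093, 0.093, 0.093, 0.093, 0.093, 0.093, 0.093]' --pt "-0.032 -0.028 0" --pt "-0.032 -0.028 0" --pt "-0.032 -0.028 0" --pt "-0.032 -0.028 0" --pt "-0.032 -0.028 0" --pt "-0.032 -0.028 0" --pt "-0.032 -0.028 0" --pt "-0.032 -0.028 0" --spin '[0, 0, 0, 0, 0, 0, 0, 0]'

```text
clock: 0.95
tool_pos: [0.3648, 0.1943, 0.4017]
tcp_rot: [-179.9, -0.1, 157.7]
force: [0.7, 0.6, 0.1]
grip_width: 0.0931
```

Emit:
step_arm --grip '[0.093, 0.093, 0.093, 0.093, 0.093, 0.093, 0.093, 0.093]' --pt "-0.032 -0.031 0" --pt "-0.032 -0.031 0" --pt "-0.032 -0.031 0" --pt "-0.032 -0.031 0" --pt "-0.032 -0.031 0" --pt "-0.032 -0.031 0" --pt "-0.032 -0.031 0" --pt "-0.032 -0.031 0" --spin '[0, 0, 0, 0, 0, 0, 0, 0]'

```text
clock: 1.75
tool_pos: [0.5097, -0.147, 0.4013]
tcp_rot: [-180.0, -0.1, 157.6]
force: [0.1, 0.5, -0.5]
grip_width: 0.0929
```

Emit:
step_arm --grip '[0.04, 0.03, 0.03, 0.03, 0.03, 0.03, 0.03, 0.03]' --pt "0 0 0" --pt "0 0 0" --pt "0 0 0" --pt "0 0 0" --pt "0 0 0" --pt "0 0 0" --pt "0 0 0" --pt "0 0 0" --spin '[8.5, 8.5, 8.5, 8.5, 8.5, 8.5, 8.5, 8.5]'

```text
clock: 2.55
tool_pos: [0.5111, -0.1552, 0.3968]
tcp_rot: [-179.6, -0.1, 88.6]
force: [-0.2, -0.0, -0.4]
grip_width: 0.0336
```

Emit:
step_arm --grip '[0.03, 0.03, 0.03, 0.03, 0.03]' --pt "0 0 0" --pt "0 0 0" --pt "0 0 0" --pt "0 0 0" --pt "0 0 0" --spin '[8.5, 8.5, 8.5, 0, 0]'

```text
clock: 3.05
tool_pos: [0.5106, -0.155, 0.3952]
tcp_rot: [-179.4, 0.1, 63.0]
force: [0.2, 0.9, -0.1]
grip_width: 0.0303
```

```bash
cat > snap.py <<'E'
import sys,pickle
from h import *
tag=sys.argv[1]
for n in sys.argv[2:]:
    c=arm.get_calibration(n); im=arm.snapshot(n); cv2.imwrite(f"pics/{n}{tag}.png",im); pickle.dump(c,open(f"pics/{n}{tag}.pkl","wb"))
s=arm.read_state(); print(s["clock"],s["tool_pos"].round(4),s["tcp_rot"].round(1),s["force"].round(2),s["grip_width"].__round__(4),s["q"].round(1))
E
python3 snap.py 1 wrist
```

```text
3.1 [ 0.5106 -0.155   0.3952] [-1.794e+02  1.000e-01  6.300e+01] [-0.06  0.5  -0.26] 0.0298 [-28.8  13.7  90.8  -0.1  76.1  -1.7]
```

View pics/wrist1.png

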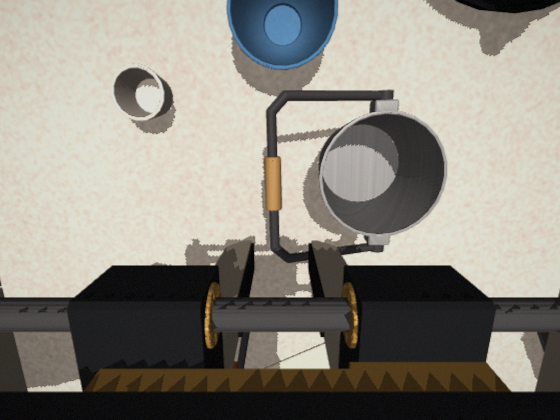

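The wrist view shows the steel pail upright in frame, with the wooden grip at about (273,183) and the ears at (386,103) and (377,240). The bowl is at (283,30) and cup_a at (143,93). I'll refine these with colour masks.

```bash
cat > m2.py <<'E'
from h import *
import pickle
S=arm.get_calibration("scene");T=arm.get_calibration("top");W=pickle.load(open("pics/wrist1.pkl","rb"))
def blob(f,x0,y0,x1,y1):
    im=cv2.imread(f)[y0:y1,x0:x1]; h=cv2.cvtColor(im,cv2.COLOR_BGR2HSV)
    m=((h[...,0]>8)&(h[...,0]<25)&(h[...,1]>110)&(h[...,2]>70)).astype(np.uint8)
    ys,xs=np.nonzero(m); r=cv2.minAreaRect(np.c_[xs,ys].astype(np.int32)); print(f,len(xs),xs.mean()+x0,ys.mean()+y0,r[1:])
    b=cv2.boxPoints(r)+[x0,y0]; return (r[0][0]+x0,r[0][1]+y0)
w=blob("pics/wrist1.png",255,145,290,220); s=blob("pics/scene0.png",220,213,240,230); t=blob("pics/top0.png",300,187,326,206)
for o in ([(S,s),(T,t)],[(S,s),(W,w)],[(T,t),(W,w)],[(S,s),(T,t),(W,w)]):
    X,e=tri(*o); print(X.round(4),np.round(e,1))
g=X
for n,p in (("barTop",(272,118)),("barBot",(273.5,240)),("earL",(387,103)),("earR",(377,240))):
    print(n,onz(W,p,.115 if n[0]=='b' else .089).round(4))
# rim ellipse in wrist
print("rim c",onz(W,(383,173),.095).round(4))
E
python3 m2.py
```

```text
pics/wrist1.png 828 272.67512077294685 182.90338164251207 ((53.0, 16.0), 90.0)
pics/scene0.png 45 229.2888888888889 220.8 ((16.26345443725586, 3.5355336666107178), 45.0)
pics/top0.png 54 313.5 196.27777777777777 ((14.70632266998291, 3.545274257659912), 23.198591232299805)
[ 0.5104 -0.1336  0.123 ] [5. 5.]
[ 0.5153 -0.1319  0.1278] [3.8 3.8]
[ 0.5109 -0.131   0.1068] [0.7 0.7]
[ 0.5117 -0.1319  0.1235] [6.  4.5 3. ]
barTop [ 0.5358 -0.0845  0.115 ]
barBot [ 0.4905 -0.1747  0.115 ]
earL [ 0.6271 -0.117   0.089 ]
earR [ 0.5724 -0.227   0.089 ]
rim c [ 0.6003 -0.1689  0.095 ]
```

Emit:
step_arm --grip '[0.03, 0.03, 0.03, 0.03]' --pt "0.0216 -0.0105 0" --pt "0 0 0.03" --pt "0 0 0.03" --pt "0 0 0" --spin '[0, 0, 0, 0]'

```text
clock: 3.5
tool_pos: [0.5109, -0.1303, 0.335]
tcp_rot: [-179.6, 0.1, 63.6]
force: [-0.7, -0.2, -1.1]
grip_width: 0.0299
```

```bash
python3 snap.py 2 wrist scene
```

```text
3.6 [ 0.5122 -0.1311  0.3384] [-1.799e+02  1.000e-01  6.350e+01] [0.14 0.55 1.92] 0.0302 [-26.4  15.8  96.4  -0.1  67.9   0.1]
```

View pics/wrist2.png

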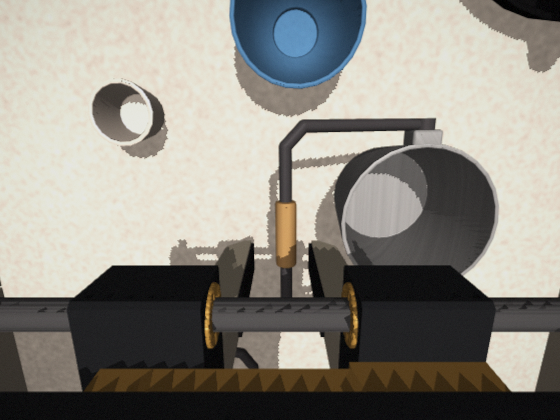

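View pics/scene2.png

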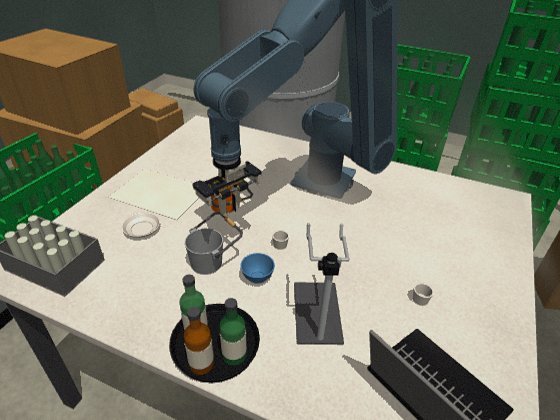

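```bash
python3 - <<'E'
from h import *
import pickle
W1=pickle.load(open("pics/wrist1.pkl","rb"));W2=pickle.load(open("pics/wrist2.pkl","rb"));T=arm.get_calibration("top")
for a,b in (((273,156.5),(286,201)),((273,209),(286,266)),((272,123),(285.5,156)),((386,96),(427,122))):
    X,e=tri((W1,a),(W2,b));print(X.round(4),np.round(e,1))
print(W2["extrinsics"][:3,3].round(4))
E
```

```text
[ 0.5227 -0.1113  0.1138] [0.1 0.1]
[ 0.5042 -0.1483  0.1226] [0.2 0.2]
[ 0.5337 -0.0875  0.0914] [0.4 0.4]
[ 0.631  -0.1112  0.0835] [1. 1.]
[ 0.5429 -0.0667  0.3148]
```

Emit:
step_arm --grip '[0.03, 0.03, 0.03, 0.03, 0.03]' --pt "0 -0.002 0.02" --pt "0 0 0.02" --pt "0 0 0.01" --pt "0 0 0.002" --pt "0 0 0" --spin '[0, 0, 0, 0, 0]' --force 3

```text
clock: 4.1
tool_pos: [0.5138, -0.1325, 0.2934]
tcp_rot: [179.3, 0.1, 63.7]
force: [0.7, -0.2, 0.4]
grip_width: 0.0302
```

```bash
python3 snap.py 3 scene; python3 - <<'E'
import cv2
im=cv2.imread("pics/scene3.png")[170:290,160:280]
cv2.imwrite("pics/c3.png",cv2.resize(im,None,fx=5,fy=5,interpolation=cv2.INTER_CUBIC))
E
```

```text
4.15 [ 0.5138 -0.1325  0.2936] [1.793e+02 1.000e-01 6.370e+01] [ 0.52  0.21 -0.65] 0.0298 [-26.5  18.5  99.7  -0.1  61.1  -0.1]
```

View pics/c3.png

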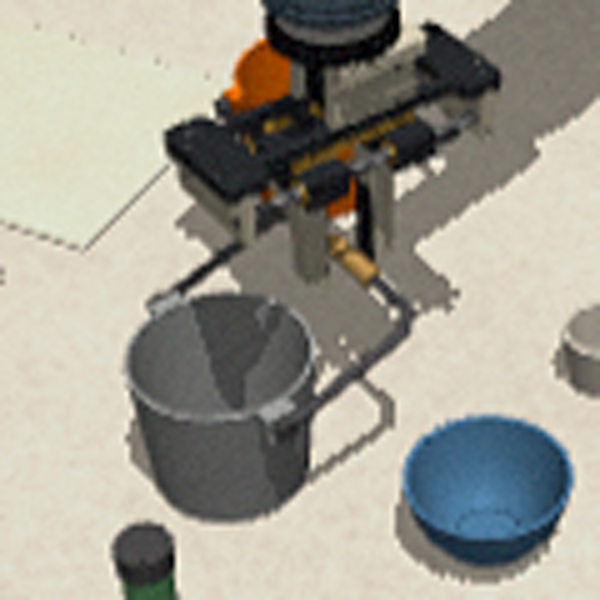

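Emit:
step_arm --grip '[0.03, 0.03, 0.02, 0.01, 0.005, 0.005, 0.005]' --pt "0 0 0.007" --pt "0 0 0.001" --pt "0 0 0" --pt "0 0 0" --pt "0 0 0" --pt "0 0 0" --pt "0 0 0" --spin '[0, 0, 0, 0, 0, 0, 0]' --force 3

```text
clock: 4.85
tool_pos: [0.5133, -0.1321, 0.2865]
tcp_rot: [179.3, 0.1, 63.7]
force: [-2.5, 0.7, -0.4]
grip_width: 0.0138
```

```bash
python3 snap.py 4 scene wrist; python3 - <<'E'
import cv2
im=cv2.imread("pics/scene4.png")[170:290,160:280]
cv2.imwrite("pics/c4.png",cv2.resize(im,None,fx=5,fy=5,interpolation=cv2.INTER_CUBIC))
E
```

```text
4.95 [ 0.5133 -0.1321  0.2866] [1.793e+02 1.000e-01 6.370e+01] [-1.94  1.05 -0.38] 0.0132 [-2.650e+01  1.890e+01  1.002e+02 -1.000e-01  6.020e+01 -1.000e-01]
```

View pics/c4.png

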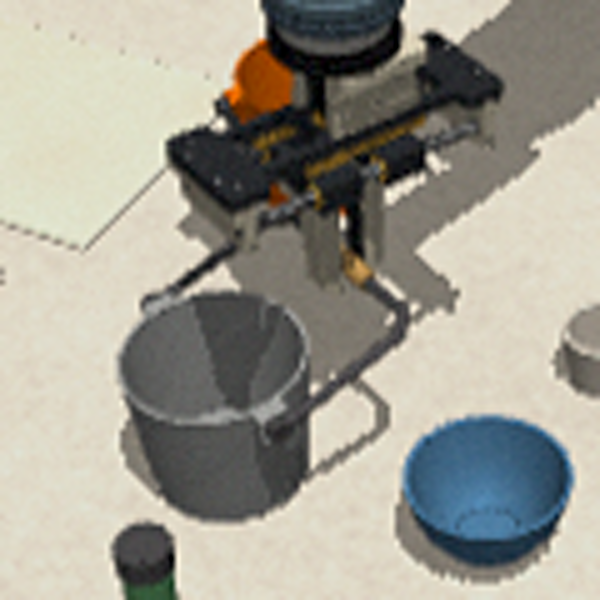

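View pics/wrist4.png

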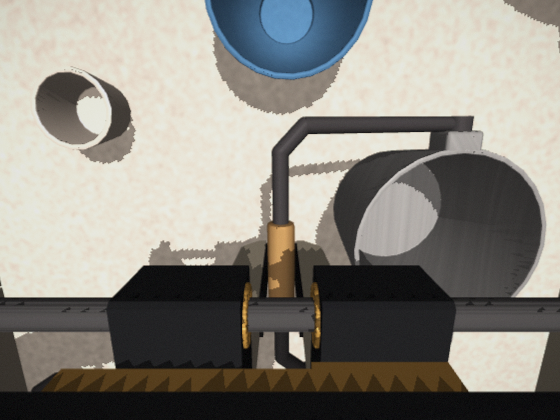

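Emit:
step_arm --grip '[0.005, 0.005, 0.005, 0.005, 0.005, 0.005, 0.005, 0.005]' --pt "0 -0.002 -0.0048" --pt "0 0.0012 -0.0047" --pt "0 0.0018 -0.0046" --pt "0 0.0021 -0.0045" --pt "0 0.0023 -0.0044" --pt "0 0.0026 -0.0043" --pt "0 0.0028 -0.0042" --pt "0 0.003 -0.004" --spin '[0, 0, 0, 0, 0, 0, 0, 0]' --force 3

```text
clock: 5.75
tool_pos: [0.5271, -0.1389, 0.3259]
tcp_rot: [179.1, 0.1, 63.7]
force: [0.4, -0.4, -2.0]
grip_width: 0.0136
```

```bash
python3 snap.py 5 scene wrist; python3 - <<'E'
import cv2
im=cv2.imread("pics/scene5.png")[170:290,160:280]
cv2.imwrite("pics/c5.png",cv2.resize(im,None,fx=5,fy=5,interpolation=cv2.INTER_CUBIC))
E
```

```text
5.85 [ 0.5273 -0.139   0.3263] [1.791e+02 1.000e-01 6.370e+01] [-1.25  0.66  0.66] 0.0143 [-26.5  17.8  95.4  -0.1  65.8  -0.1]
```

View pics/c5.png

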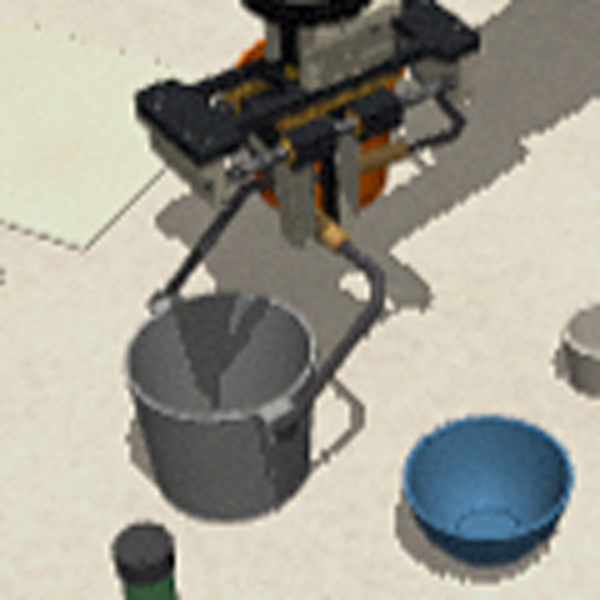

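Emit:
step_arm --grip '[0.005, 0.005, 0.005, 0.005, 0.005, 0.005, 0.005, 0.005]' --pt "0 0.0047 -0.0052" --pt "0 0.005 -0.0049" --pt "0 0.0054 -0.0045" --pt "0 0.0057 -0.0041" --pt "0 0.0059 -0.0037" --pt "0 0.0062 -0.0033" --pt "0 0.0064 -0.0028" --pt "0 0.0066 -0.0024" --spin '[0, 0, 0, 0, 0, 0, 0, 0]' --force 3

```text
clock: 6.65
tool_pos: [0.5708, -0.1602, 0.3605]
tcp_rot: [179.2, 0.1, 63.7]
force: [-0.4, 1.7, 0.1]
grip_width: 0.0135
```

```bash
python3 snap.py 6 scene wrist; python3 - <<'E'
import cv2
im=cv2.imread("pics/scene6.png")[160:280,160:280]
cv2.imwrite("pics/c6.png",cv2.resize(im,None,fx=5,fy=5,interpolation=cv2.INTER_CUBIC))
E
```

```text
6.75 [ 0.5712 -0.1605  0.3607] [1.791e+02 1.000e-01 6.370e+01] [0.67 0.83 3.97] 0.0139 [-26.4  20.8  85.9  -0.1  72.4  -0.1]
```

View pics/c6.png

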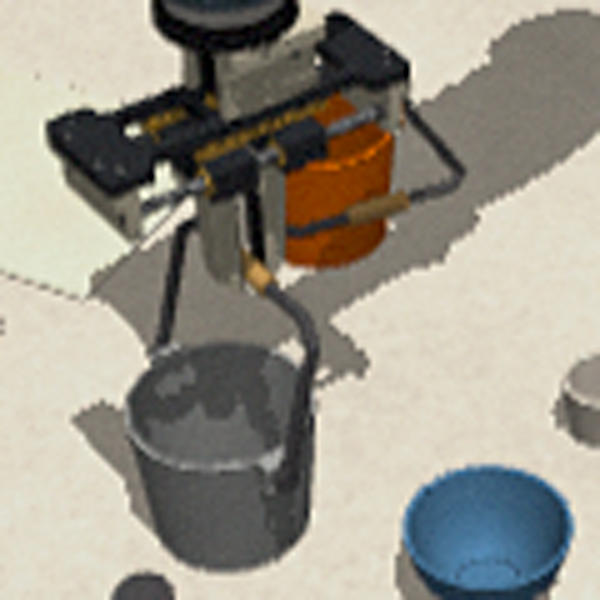

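Emit:
step_arm --grip '[0.005, 0.005, 0.005, 0.005, 0.005, 0.005, 0.005]' --pt "0 0.0068 -0.0017" --pt "0 0.0068 -0.0012" --pt "0 0.0068 -0.0007" --pt "0 0.0066 -0.0003" --pt "0 0 0" --pt "0 0 0" --pt "0 0 0" --spin '[0, 0, 0, 0, 0, 0, 0]' --force 3

```text
clock: 7.45
tool_pos: [0.5979, -0.1737, 0.3651]
tcp_rot: [179.1, 0.1, 63.7]
force: [-0.7, 0.5, 1.3]
grip_width: 0.0138
```

```bash
python3 snap.py 7 scene top wrist; python3 - <<'E'
import cv2
im=cv2.imread("pics/scene7.png")[160:280,150:270]
cv2.imwrite("pics/c7.png",cv2.resize(im,None,fx=5,fy=5,interpolation=cv2.INTER_CUBIC))
E
```

```text
7.6 [ 0.5979 -0.1736  0.3651] [1.791e+02 1.000e-01 6.370e+01] [0.61 0.91 0.24] 0.014 [-26.4  23.5  81.2  -0.1  74.4  -0.1]
```

View pics/c7.png

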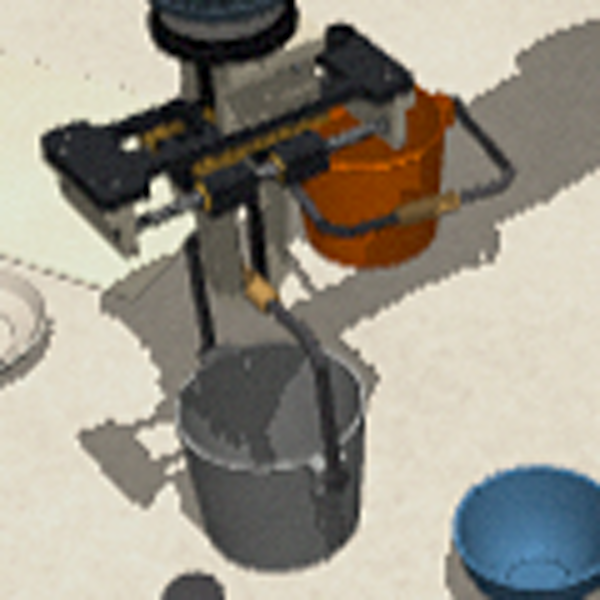

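View pics/wrist7.png

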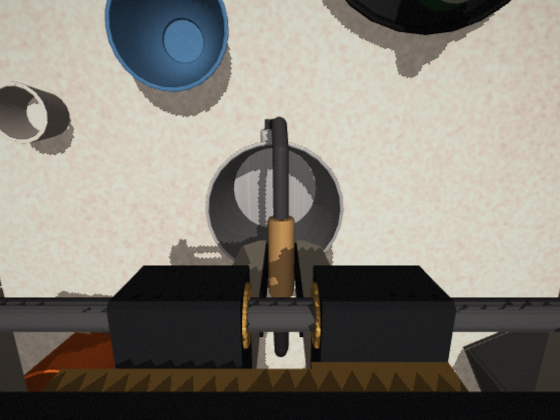

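Emit:
step_arm --grip '[0.005, 0.005, 0.025, 0.025, 0.025, 0.025]' --pt "0 -0.004 0" --pt "0 0 0" --pt "0 0 0" --pt "0 0 0" --pt "0 0 0.006" --pt "0 0 0.004" --spin '[0, 0, 0, 0, 0, 0]' --force 3

```text
clock: 8.2
tool_pos: [0.5936, -0.1718, 0.3546]
tcp_rot: [179.0, 0.1, 63.7]
force: [-0.3, 0.4, -0.6]
grip_width: 0.0248
```

```bash
python3 snap.py 8 scene wrist; python3 - <<'E'
import cv2
im=cv2.imread("pics/scene8.png")[160:280,150:270]
cv2.imwrite("pics/c8.png",cv2.resize(im,None,fx=5,fy=5,interpolation=cv2.INTER_CUBIC))
E
```

```text
8.3 [ 0.5935 -0.1717  0.3543] [1.791e+02 1.000e-01 6.370e+01] [-1.06  0.21  0.44] 0.025 [-26.4  23.5  82.7  -0.1  72.9  -0.1]
```

View pics/c8.png

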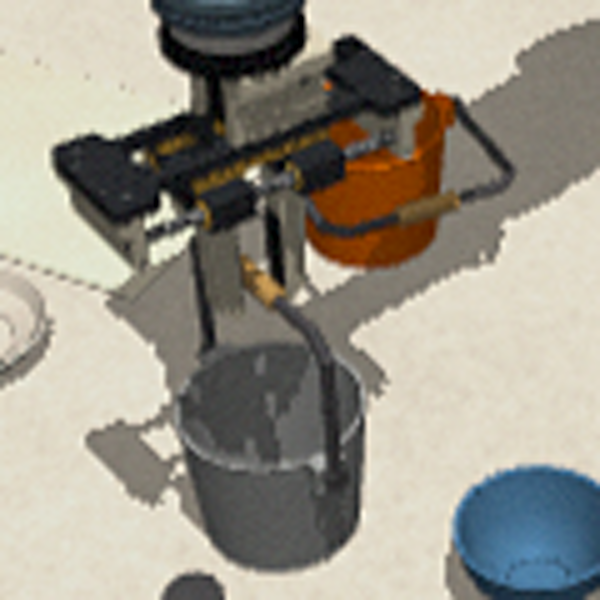

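View pics/wrist8.png

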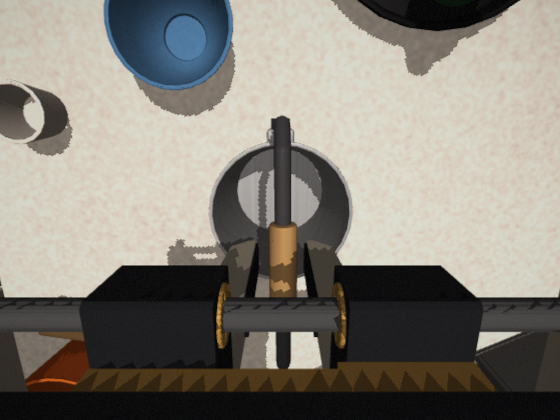

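Emit:
step_arm --grip '[0.005, 0.005, 0.005, 0.005, 0.005, 0.005, 0.005, 0.005]' --pt "0 0 0" --pt "0 0 0" --pt "0 0 0" --pt "0 0 0" --pt "0 0 -0.006" --pt "0 0 -0.008" --pt "0 0 -0.01" --pt "0 0 -0.012" --spin '[0, 0, 0, 0, 0, 0, 0, 0]' --force 25

```text
clock: 9.1
tool_pos: [0.5922, -0.171, 0.3884]
tcp_rot: [179.6, 0.1, 63.7]
force: [0.2, 0.3, -5.8]
grip_width: 0.0133
```

Emit:
step_arm --grip '[0.005, 0.005, 0.005, 0.005, 0.005, 0.005]' --pt "0 0 -0.015" --pt "0 0 -0.02" --pt "0 0 -0.02" --pt "0 0 -0.02" --pt "0 0 0" --pt "0 0 0" --spin '[0, 0, 0, 0, 0, 0]'

```text
clock: 9.7
tool_pos: [0.5913, -0.1704, 0.4726]
tcp_rot: [179.3, 0.1, 63.7]
force: [-0.6, 0.4, -5.4]
grip_width: 0.0129
```

```bash
python3 snap.py 9 scene; python3 - <<'E'
import cv2
im=cv2.imread("pics/scene9.png")[120:270,130:280]
cv2.imwrite("pics/c9.png",cv2.resize(im,None,fx=4,fy=4,interpolation=cv2.INTER_CUBIC))
from h import *
f=[]
for i in range(1): print(arm.read_state()["force"])
E
```

```text
9.75 [ 0.5913 -0.1703  0.4728] [1.793e+02 1.000e-01 6.370e+01] [ 0.79 -0.29 -4.07] 0.0132 [-26.4  19.6  72.   -0.1  87.7  -0.1]
[ 0.78581354 -0.29478772 -4.06760983]
```

View pics/c9.png

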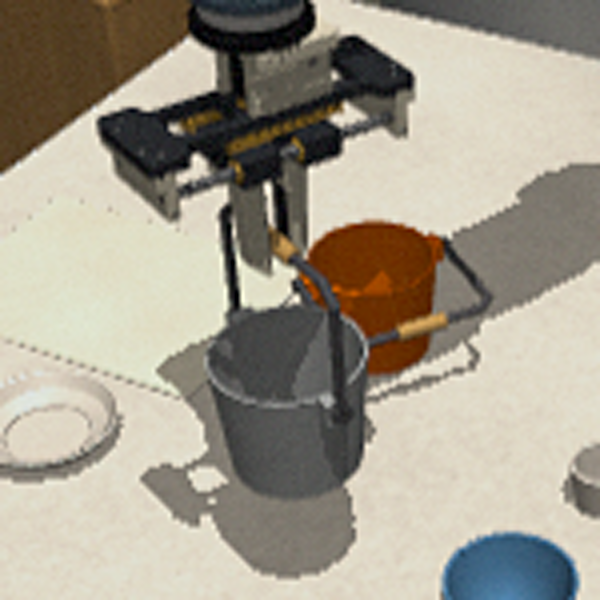

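Emit:
step_arm --grip '[0.005, 0.005, 0.005, 0.005, 0.005, 0.005, 0.005, 0.005]' --pt "0.005 -0.007 -0.004" --pt "0.01 -0.014 -0.004" --pt "0.014 -0.02 -0.004" --pt "0.018 -0.025 -0.004" --pt "0.018 -0.025 -0.004" --pt "0.018 -0.025 -0.003" --pt "0.014 -0.02 -0.002" --pt "0.01 -0.014 -0.001" --spin '[0, 0, 0, 0, 0, 0, 0, 0]'

```text
clock: 10.55
tool_pos: [0.4957, 0.0026, 0.4924]
tcp_rot: [-179.9, 0.1, 63.6]
force: [0.5, -0.0, -4.4]
grip_width: 0.0134
```

Emit:
step_arm --grip '[0.005, 0.005, 0.005, 0.005, 0.005, 0.005, 0.005, 0.005]' --pt "0.003 -0.004 0" --pt "0 0 0" --pt "0 0 0" --pt "0 0 0" --pt "0 0 0" --pt "0 0 0" --pt "0 0 0" --pt "0 0 0" --spin '[-3, -6, -8, -8, -8, -8, -6, -3]'

```text
clock: 11.35
tool_pos: [0.4861, 0.0158, 0.4915]
tcp_rot: [-179.7, -0.3, 116.1]
force: [-0.1, -0.5, -5.4]
grip_width: 0.0133
```

```bash
python3 snap.py 10 scene
```

```text
11.4 [0.4861 0.0159 0.4914] [-179.7   -0.3  116.2] [-0.67 -0.03 -4.7 ] 0.0135 [-11.3   5.6  87.2   0.   87.5 -37.5]
```

View pics/scene10.png

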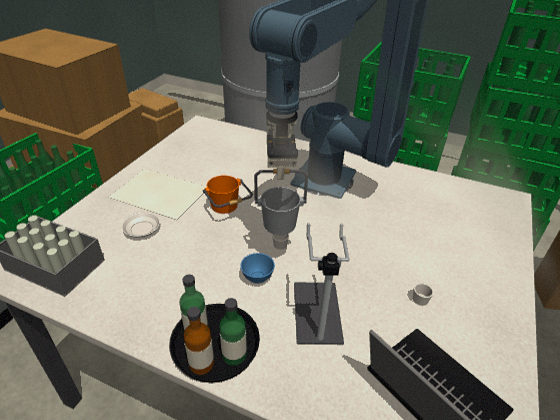

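Emit:
step_arm --grip '[0.005, 0.005, 0.005, 0.005, 0.005, 0.005, 0.005, 0.005]' --pt "0.006 0.005 -0.002" --pt "0.012 0.009 -0.002" --pt "0.017 0.013 -0.002" --pt "0.018 0.0135 -0.002" --pt "0.018 0.0135 -0.002" --pt "0.016 0.012 -0.002" --pt "0.011 0.0085 0" --pt "0.006 0.005 0" --spin '[0, 0, 0.6, 0.7, 0, 0, 0, 0]'

```text
clock: 12.2
tool_pos: [0.5128, 0.1528, 0.5038]
tcp_rot: [-179.7, -0.4, 114.0]
force: [0.8, -1.0, -4.4]
grip_width: 0.013
```

Emit:
step_arm --grip '[0.005, 0.005]' --pt "0 0 0" --pt "0 0 0" --spin '[0, 0]'

```text
clock: 12.4
tool_pos: [0.5126, 0.1542, 0.5035]
tcp_rot: [-179.6, -0.4, 114.0]
force: [0.4, 0.5, -5.2]
grip_width: 0.0135
```

```bash
python3 snap.py 11 scene wrist top; python3 - <<'E'
import cv2
im=cv2.imread("pics/scene11.png")[150:300,240:390]
cv2.imwrite("pics/c11.png",cv2.resize(im,None,fx=4,fy=4,interpolation=cv2.INTER_CUBIC))
E
```

```text
12.55 [0.5127 0.1536 0.5036] [-179.6   -0.4  114. ] [-0.06 -0.24 -4.75] 0.0133 [  4.6  10.7  79.6   0.2  90.2 -19.3]
```

View pics/c11.png

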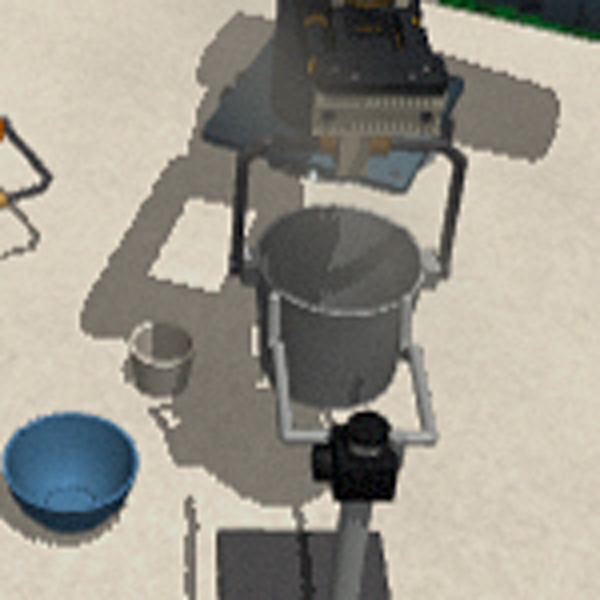

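View pics/wrist11.png

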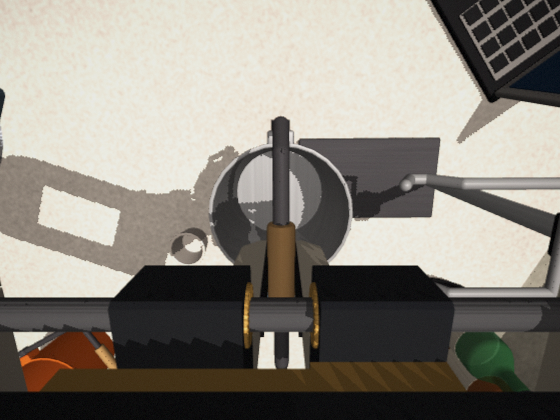

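View pics/top11.png

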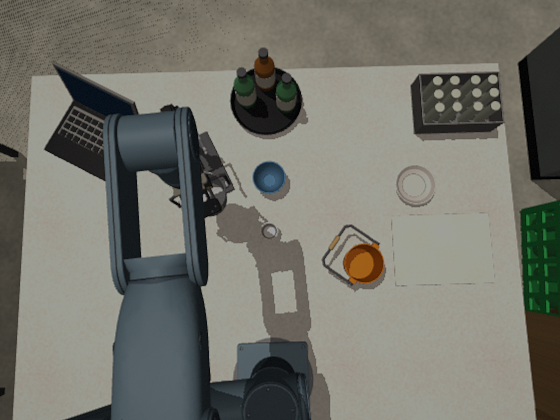

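```bash
python3 - <<'E'
from h import *
import pickle
W=pickle.load(open("pics/wrist11.pkl","rb"));T=arm.get_calibration("top");S=arm.get_calibration("scene")
X,e=tri((W,(407,184)),(S,(270+287/4-.4,210+58/4-.4)),(T,(140+182/5-.4,90+383/5-.4)));print("tipL",X.round(4),np.round(e,1))
for yaw in (24.2,24.9):
    a=np.radians(yaw);ax=np.array([np.cos(a),np.sin(a)]);ay=np.array([-ax[1],ax[0]])
    for z in (.265,.275,.285):
        p=onz(W,(407,184),z)[:2]; r=onz(W,(530,183),z-.006)[:2]
        print(yaw,z,p.round(4),"orig",(p+.018*ax-.04*ay).round(4), "rod y rel", ((r-p)@ay).round(4))
# base edges in wrist z=.01
for p in ((300,139),(439,138),(432,217),(356,217)): print(onz(W,p,.01).round(4))
E
```

```text
tipL [0.5697 0.2168 0.2799] [1.8 1.2 1.7]
24.2 0.265 [0.5776 0.2179] orig [0.6104 0.1888] rod y rel -0.0005
24.2 0.275 [0.5733 0.2179] orig [0.6061 0.1888] rod y rel -0.0005
24.2 0.285 [0.569 0.218] orig [0.6018 0.1889] rod y rel -0.0005
24.9 0.265 [0.5776 0.2179] orig [0.6107 0.1892] rod y rel -0.0016
24.9 0.275 [0.5733 0.2179] orig [0.6064 0.1892] rod y rel -0.0016
24.9 0.285 [0.569 0.218] orig [0.6022 0.1893] rod y rel -0.0015
[0.5137 0.2113 0.01  ]
[0.6952 0.2938 0.01  ]
[0.7468 0.1877 0.01  ]
[0.641  0.1403 0.01  ]
```

Emit:
step_arm --grip '[0.005, 0.005, 0.005, 0.005, 0.005, 0.005, 0.005, 0.005]' --pt "-0.0008 0.006 0" --pt "-0.0008 0.012 0" --pt "-0.0008 0.016 0" --pt "-0.0008 0.017 0" --pt "-0.0008 0.016 0" --pt "-0.0008 0.014 0" --pt "-0.0007 0.01 0" --pt "0 0.006 0" --spin '[0, 0, 0, 0, 0, 0, 0, 0]'

```text
clock: 13.35
tool_pos: [0.6123, 0.1868, 0.5022]
tcp_rot: [-179.8, -0.3, 113.6]
force: [0.1, 0.2, -4.6]
grip_width: 0.0131
```

Emit:
step_arm --grip '[0.005, 0.005]' --pt "0 0 0" --pt "0 0 0" --spin '[0, 0]'

```text
clock: 13.55
tool_pos: [0.6138, 0.1868, 0.5008]
tcp_rot: [-179.7, -0.3, 113.5]
force: [-0.0, 0.5, -5.3]
grip_width: 0.0132
```

```bash
python3 snap.py 12 scene wrist; python3 - <<'E'
import cv2
im=cv2.imread("pics/scene12.png")[170:300,260:400]
cv2.imwrite("pics/c12.png",cv2.resize(im,None,fx=5,fy=4.5,interpolation=cv2.INTER_CUBIC))
E
```

```text
13.65 [0.6135 0.1867 0.5011] [-179.7   -0.3  113.5] [-0.    1.04 -4.12] 0.013 [  6.9  22.4  64.    0.2  93.9 -16.6]
```

View pics/c12.png

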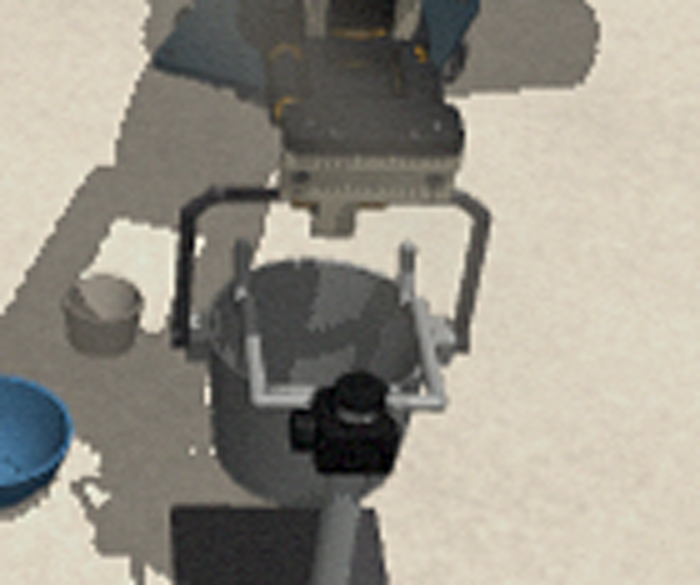

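View pics/wrist12.png

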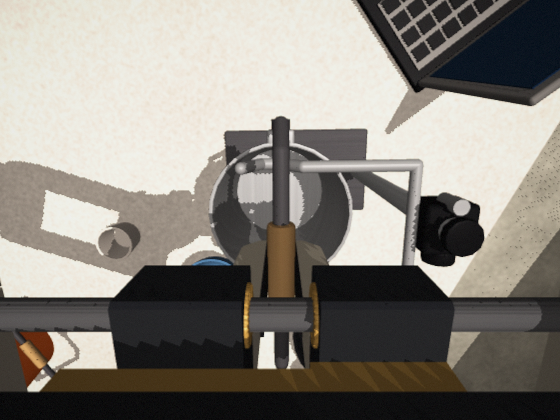

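Emit:
step_arm --grip '[0.005, 0.005, 0.005, 0.005, 0.005]' --pt "0.003 -0.004 0.004" --pt "0.002 -0.0043 0.004" --pt "0 0 0.004" --pt "0 0 0.004" --pt "0 0 0" --spin '[-0.5, -0.4, 0, 0, 0]'

```text
clock: 14.15
tool_pos: [0.6011, 0.1879, 0.4847]
tcp_rot: [-179.7, -0.3, 114.5]
force: [-0.2, 0.3, -4.9]
grip_width: 0.0133
```

```bash
python3 snap.py 13 scene wrist; python3 - <<'E'
import cv2
im=cv2.imread("pics/scene13.png")[170:300,260:400]
cv2.imwrite("pics/c13.png",cv2.resize(im,None,fx=5,fy=4.5,interpolation=cv2.INTER_CUBIC))
im=cv2.imread("pics/wrist13.png")[100:280,180:460]
cv2.imwrite("pics/w13.png",cv2.resize(im,None,fx=2.8,fy=2.8,interpolation=cv2.INTER_CUBIC))
E
```

```text
14.25 [0.6013 0.1879 0.4854] [-179.8   -0.3  114.5] [ 0.93  0.12 -5.05] 0.0132 [  7.2  21.3  67.8   0.3  91.2 -17.4]
```

View pics/c13.png

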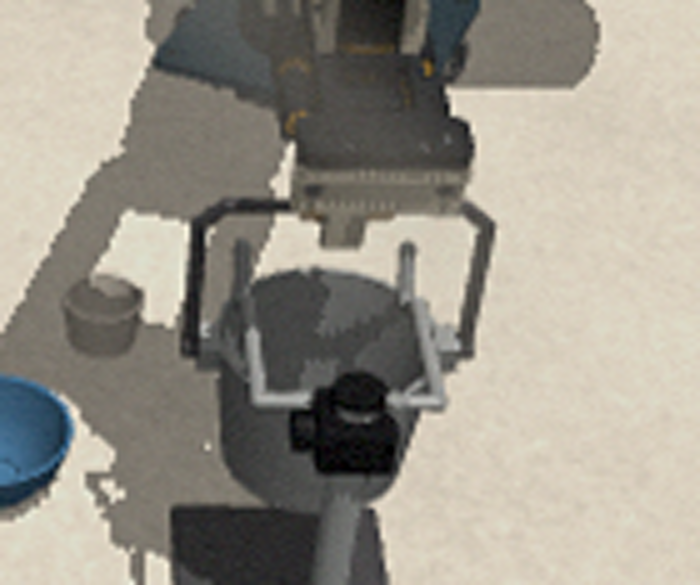

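View pics/w13.png

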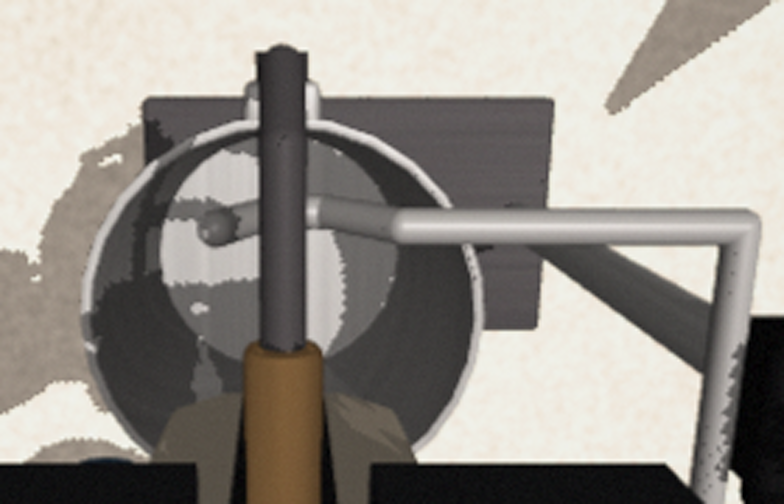

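Emit:
step_arm --grip '[0.005, 0.005, 0.005, 0.005, 0.005, 0.005, 0.005]' --pt "0 0.003 0.002" --pt "0 0 0.005" --pt "0 0 0.006" --pt "0 0 0.006" --pt "0 0 0.005" --pt "0 0 0.003" --pt "0 0 0" --spin '[0, 0, 0, 0, 0, 0, 0]'

```text
clock: 14.95
tool_pos: [0.6046, 0.1893, 0.4554]
tcp_rot: [-179.8, -0.3, 114.5]
force: [-1.1, -0.1, -4.8]
grip_width: 0.0131
```

```bash
python3 snap.py 14 wrist; python3 - <<'E'
import cv2
im=cv2.imread("pics/wrist14.png")[100:280,180:460]
cv2.imwrite("pics/w14.png",cv2.resize(im,None,fx=2.8,fy=2.8,interpolation=cv2.INTER_CUBIC))
E
```

```text
15.0 [0.6046 0.1893 0.4556] [-179.8   -0.3  114.5] [-0.44 -0.32 -5.21] 0.0129 [  7.2  22.2  70.5   0.2  87.6 -17.3]
```

View pics/w14.png

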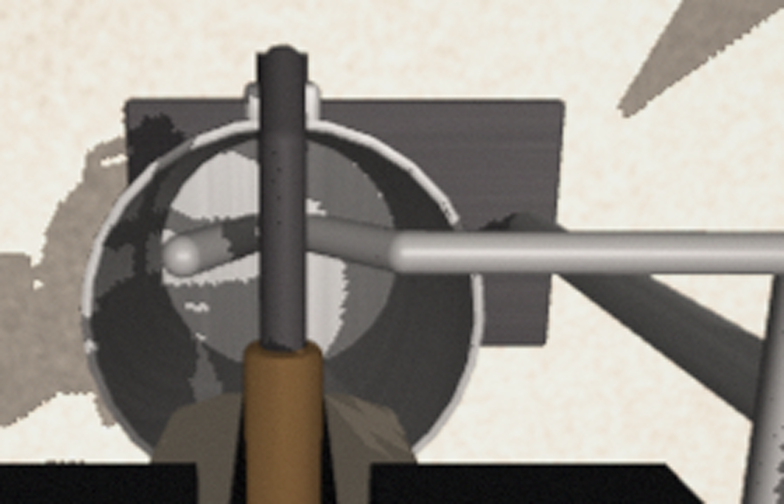

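Emit:
step_arm --grip '[0.005, 0.005, 0.005, 0.005]' --pt "0 0 0.002" --pt "0 0 0.002" --pt "0 0 0.002" --pt "0 0 0.002" --spin '[0, 0, 0, 0]'

```text
clock: 15.4
tool_pos: [0.6047, 0.1894, 0.4482]
tcp_rot: [-179.9, -0.3, 114.5]
force: [-0.0, -0.1, -4.7]
grip_width: 0.0133
```

Emit:
step_arm --grip '[0.005, 0.005, 0.005]' --pt "0 0 0.0015" --pt "0 0 0.0015" --pt "0 0 0.0015" --spin '[0, 0, 0]'

```text
clock: 15.7
tool_pos: [0.6047, 0.1894, 0.4434]
tcp_rot: [-179.9, -0.3, 114.5]
force: [0.7, 0.8, -6.7]
grip_width: 0.0134
```

Emit:
step_arm --grip '[0.005, 0.005, 0.005]' --pt "0 0 0.0015" --pt "0 0 0.0015" --pt "0 0 0.0015" --spin '[0, 0, 0]'

```text
clock: 16.0
tool_pos: [0.6047, 0.1894, 0.4385]
tcp_rot: [-179.9, -0.3, 114.5]
force: [0.9, 0.6, -5.6]
grip_width: 0.0132
```

Emit:
step_arm --grip '[0.005, 0.005, 0.005]' --pt "0 0 0.001" --pt "0 0 0.001" --pt "0 0 0.001" --spin '[0, 0, 0]'

```text
clock: 16.3
tool_pos: [0.6047, 0.1894, 0.4351]
tcp_rot: [-179.9, -0.3, 114.5]
force: [0.2, -1.0, -4.4]
grip_width: 0.0134
```

Emit:
step_arm --grip '[0.005, 0.005, 0.005]' --pt "0 0 0.001" --pt "0 0 0.001" --pt "0 0 0.001" --spin '[0, 0, 0]'

```text
clock: 16.6
tool_pos: [0.6047, 0.1895, 0.4319]
tcp_rot: [-179.9, -0.3, 114.5]
force: [-0.1, 0.8, -3.8]
grip_width: 0.013
```

```bash
python3 snap.py 15 wrist scene; python3 - <<'E'
import cv2
im=cv2.imread("pics/wrist15.png")[100:280,180:460]
cv2.imwrite("pics/w15.png",cv2.resize(im,None,fx=2.8,fy=2.8,interpolation=cv2.INTER_CUBIC))
im=cv2.imread("pics/scene15.png")[170:300,260:400]
cv2.imwrite("pics/c15.png",cv2.resize(im,None,fx=5,fy=4.5,interpolation=cv2.INTER_CUBIC))
E
```

```text
16.7 [0.6046 0.1894 0.4317] [-179.9   -0.3  114.5] [-0.46 -0.32 -5.16] 0.0131 [  7.3  22.7  73.    0.2  84.5 -17.3]
```

View pics/w15.png

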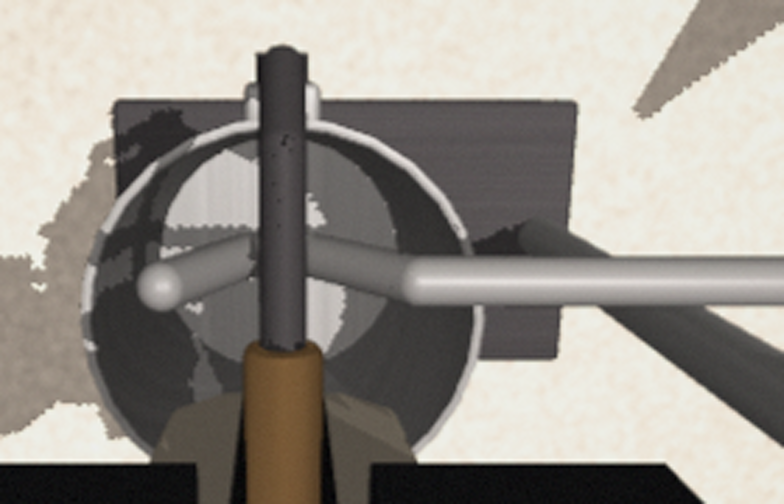

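View pics/c15.png

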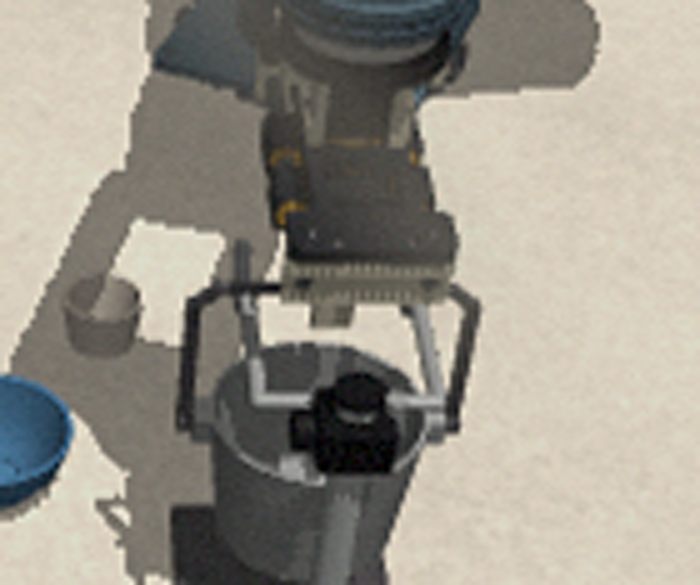

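Emit:
step_arm --grip '[0.005, 0.005]' --pt "0 0 0.001" --pt "0 0 0.001" --spin '[0, 0]'

```text
clock: 16.9
tool_pos: [0.6047, 0.1895, 0.4298]
tcp_rot: [-179.9, -0.3, 114.5]
force: [0.4, -1.0, -5.6]
grip_width: 0.0128
```

Emit:
step_arm --grip '[0.005, 0.005]' --pt "0 0 0.001" --pt "0 0 0.001" --spin '[0, 0]'

```text
clock: 17.1
tool_pos: [0.6046, 0.1895, 0.4286]
tcp_rot: [-180.0, -0.3, 114.5]
force: [-2.2, -0.6, 2.9]
grip_width: 0.0136
```

Emit:
step_arm --grip '[0.005, 0.005]' --pt "0 0 0.001" --pt "0 0 0.001" --spin '[0, 0]'

```text
clock: 17.3
tool_pos: [0.6043, 0.1895, 0.4286]
tcp_rot: [179.9, -0.2, 114.5]
force: [-3.2, -1.2, 3.5]
grip_width: 0.0134
```

Emit:
step_arm --grip '[0.005, 0.005, 0.005]' --pt "0 -0.0015 0" --pt "0 0 0" --pt "0 0 0" --spin '[0, 0, 0]'

```text
clock: 17.6
tool_pos: [0.603, 0.1889, 0.4287]
tcp_rot: [179.8, -0.2, 114.5]
force: [-0.7, 0.4, -0.5]
grip_width: 0.0135
```

```bash
python3 snap.py 16 wrist; python3 - <<'E'
import cv2
im=cv2.imread("pics/wrist16.png")[100:280,180:460]
cv2.imwrite("pics/w16.png",cv2.resize(im,None,fx=2.8,fy=2.8,interpolation=cv2.INTER_CUBIC))
E
```

```text
17.65 [0.603  0.1889 0.4287] [179.8  -0.2 114.5] [-0.88 -0.55  0.07] 0.0134 [  7.2  22.5  73.7   0.2  83.7 -17.3]
```

View pics/w16.png

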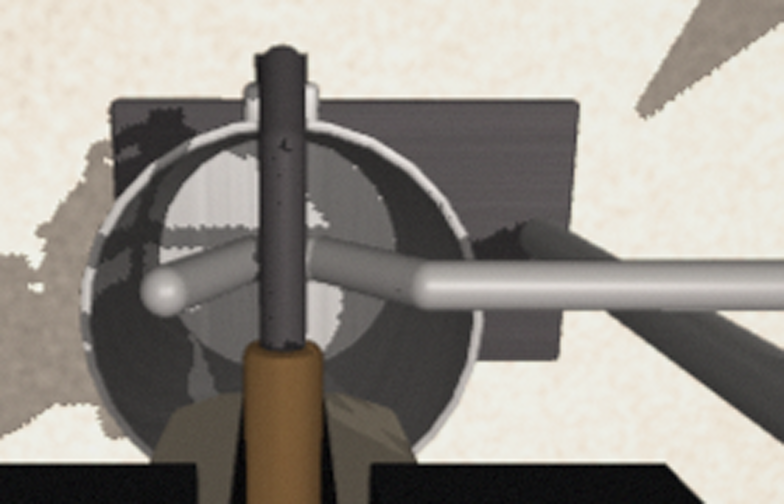

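Emit:
step_arm --grip '[0.005, 0.005, 0.005]' --pt "0 0 0.001" --pt "0 0 0" --pt "0 0 0" --spin '[0, 0, 0]'

```text
clock: 17.95
tool_pos: [0.6029, 0.1889, 0.4286]
tcp_rot: [179.8, -0.2, 114.5]
force: [-0.9, 0.4, -0.4]
grip_width: 0.0132
```

Emit:
step_arm --grip '[0.005, 0.005, 0.005]' --pt "0 0 0" --pt "0 0 0" --pt "0 0 0" --spin '[0, 0, 0]' --force 3

```text
clock: 18.25
tool_pos: [0.6032, 0.1889, 0.4286]
tcp_rot: [179.7, -0.2, 114.5]
force: [-0.6, -0.2, 0.3]
grip_width: 0.014
```

Emit:
step_arm --grip '[0.016, 0.02, 0.025, 0.03, 0.035, 0.035]' --pt "0 0 0" --pt "0 0 0" --pt "0 0 0" --pt "0 0 0" --pt "0 0 0" --pt "0 0 0" --spin '[0, 0, 0, 0, 0, 0]'

```text
clock: 18.85
tool_pos: [0.6037, 0.1889, 0.4285]
tcp_rot: [179.7, -0.2, 114.5]
force: [-0.4, 0.7, -0.2]
grip_width: 0.0346
```

```bash
python3 snap.py 17 wrist scene; python3 - <<'E'
import cv2
im=cv2.imread("pics/wrist17.png")[100:280,180:460]
cv2.imwrite("pics/w17.png",cv2.resize(im,None,fx=2.8,fy=2.8,interpolation=cv2.INTER_CUBIC))
im=cv2.imread("pics/scene17.png")[170:300,260:400]
cv2.imwrite("pics/c17.png",cv2.resize(im,None,fx=5,fy=4.5,interpolation=cv2.INTER_CUBIC))
E
```

```text
18.95 [0.6037 0.1889 0.4285] [179.7  -0.2 114.5] [-0.65 -0.05 -0.24] 0.0347 [  7.2  22.5  73.7   0.3  83.5 -17.3]
```

View pics/w17.png

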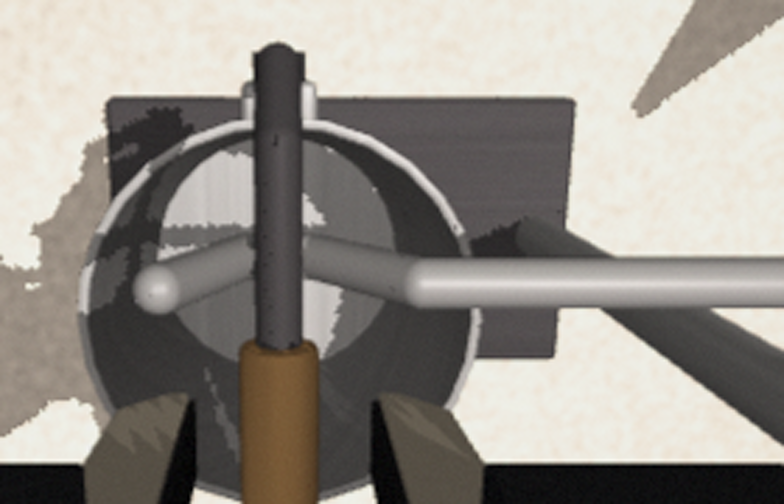

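View pics/c17.png

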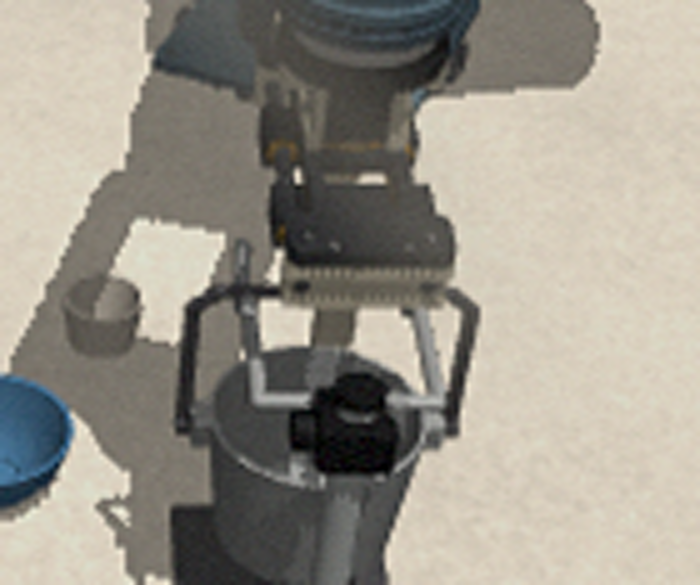

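Emit:
step_arm --grip '[0.035, 0.035, 0.035, 0.035, 0.035, 0.035, 0.035, 0.035]' --pt "0 -0.001 -0.005" --pt "0 0 -0.01" --pt "0 0 -0.015" --pt "0 0 -0.02" --pt "0 0 -0.03" --pt "0 0 -0.03" --pt "0 0 -0.01" --pt "0 0 0" --spin '[0, 0, 0, 0, 0, 0, 0, 0]'

```text
clock: 19.75
tool_pos: [0.6014, 0.1877, 0.557]
tcp_rot: [179.6, -0.1, 114.5]
force: [-0.5, 1.1, -1.0]
grip_width: 0.0351
```

Emit:
step_arm --grip '[0.035, 0.035, 0.035, 0.035, 0.035, 0.035]' --pt "0 -0.03 0" --pt "0 -0.04 0" --pt "0 -0.04 0" --pt "0 -0.04 0" --pt "0 0 0" --pt "0 0 0" --spin '[0, 0, 0, 0, 0, 0]'

```text
clock: 20.35
tool_pos: [0.4601, 0.1238, 0.5462]
tcp_rot: [-179.8, -0.4, 114.5]
force: [0.1, 0.1, -0.1]
grip_width: 0.0346
```

```bash
python3 snap.py 18 wrist scene top
```

```text
20.5 [0.4614 0.1241 0.5465] [-179.8   -0.4  114.6] [ 0.08 -0.1  -0.86] 0.0352 [  1.5   3.9  81.7   0.3  94.7 -23. ]
```

View pics/wrist18.png

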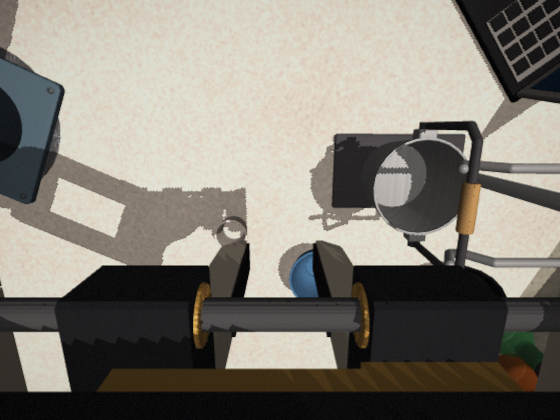

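View pics/scene18.png

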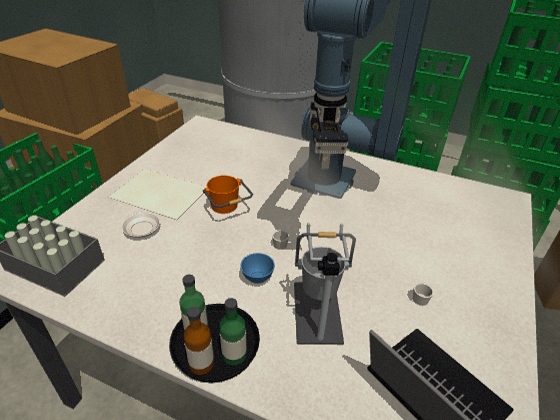

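```bash
python3 snap.py 19 scene wrist; python3 - <<'E'
from h import *
import pickle
im=cv2.imread("pics/scene19.png")[215:310,275:375]
cv2.imwrite("pics/c19.png",cv2.resize(im,None,fx=6,fy=6,interpolation=cv2.INTER_CUBIC))
im=cv2.imread("pics/wrist19.png")[100:300,330:560]
cv2.imwrite("pics/w19.png",cv2.resize(im,None,fx=3.3,fy=2.9,interpolation=cv2.INTER_CUBIC))
a=cv2.imread("pics/scene18.png").astype(int);b=cv2.imread("pics/scene19.png").astype(int)
print(np.abs(a-b)[200:350,260:380].mean(), np.abs(a-b).max())
E
```

```text
20.6 [0.4617 0.1242 0.5465] [-179.8   -0.4  114.6] [-0.16 -0.5  -0.36] 0.0348 [  1.6   3.9  81.7   0.3  94.7 -23. ]
2.517259259259259 107
```

View pics/c19.png

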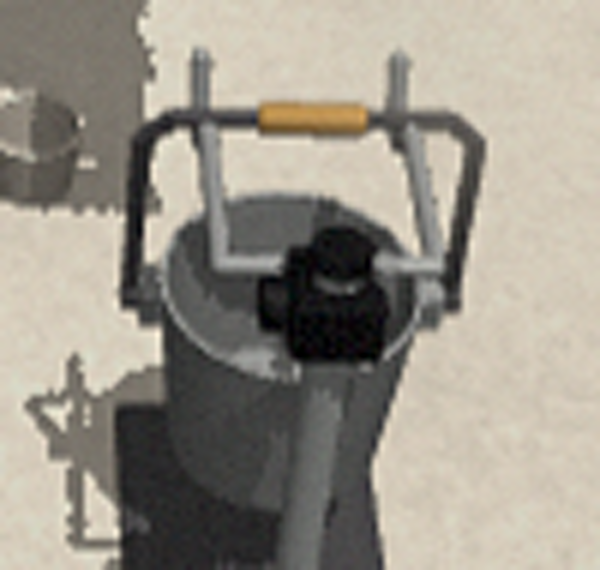

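View pics/w19.png

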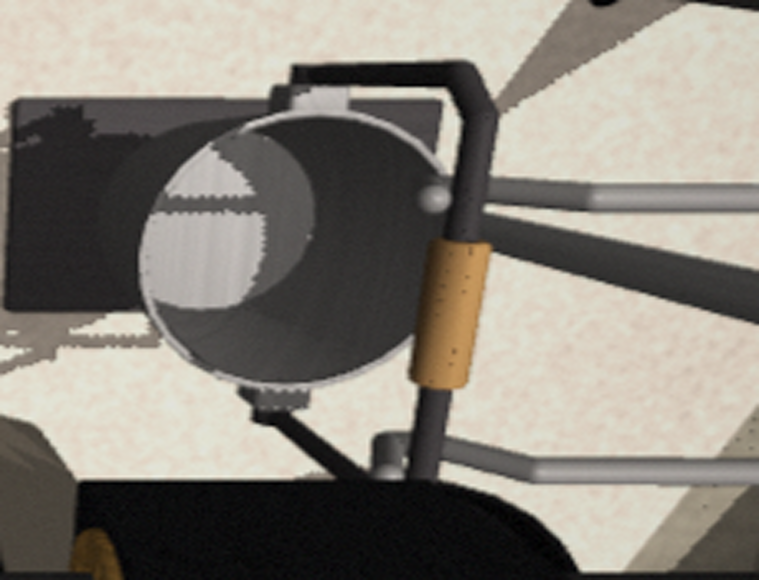

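Emit:
step_arm --grip '[0.035, 0.035, 0.035, 0.035, 0.035, 0.035, 0.035, 0.035]' --pt "0 0 0" --pt "0 0 0" --pt "0 0 0" --pt "0 0 0" --pt "0 0 0" --pt "0 0 0" --pt "0 0 0" --pt "0 0 0" --spin '[0, 0, 0, 0, 0, 0, 0, 0]'

```text
clock: 21.4
tool_pos: [0.464, 0.1248, 0.5454]
tcp_rot: [-179.7, -0.4, 114.6]
force: [0.2, 0.5, -0.1]
grip_width: 0.035
```

```bash
python3 snap.py 20 scene; python3 - <<'E'
from h import *
g=[cv2.cvtColor(cv2.imread(f"pics/scene{i}.png"),cv2.COLOR_BGR2GRAY).astype(np.float32) for i in (18,19,20)]
for a,b in ((0,1),(0,2)):
    for n,(y0,y1,x0,x1) in {"pail":(245,310,300,348),"bowl":(250,290,235,280),"dish":(212,242,120,162),"cupb":(282,308,410,436)}.items():
        print(n,cv2.phaseCorrelate(g[a][y0:y1,x0:x1],g[b][y0:y1,x0:x1],cv2.createHanningWindow((x1-x0,y1-y0),cv2.CV_32F)))
g0=cv2.cvtColor(cv2.imread("pics/scene0.png"),cv2.COLOR_BGR2GRAY).astype(np.float32)
for n,(y0,y1,x0,x1) in {"bowl":(250,290,235,280),"dish":(212,242,120,162),"cupb":(282,308,410,436),"cupa":(230,250,270,292)}.items():
    print("since start",n,cv2.phaseCorrelate(g0[y0:y1,x0:x1],g[2][y0:y1,x0:x1]))
E
```

```text
21.45 [0.4639 0.1248 0.5454] [-179.7   -0.4  114.6] [-0.72 -0.15  0.08] 0.0349 [  1.6   4.2  81.5   0.3  94.7 -23. ]
pail ((0.05167931413846105, 0.005116582081299725), 0.9508825987577438)
bowl ((0.48650884940980177, -0.02944800222796573), 0.971391696135203)
dish ((0.5036188412093203, 0.07234341852735682), 0.9872155977178503)
cupb ((0.5960964151357366, 0.5332012553311944), 0.9968166527924714)
pail ((-0.04729956629079268, -0.09394929538458996), 0.9694631632279467)
bowl ((0.7978712526658889, 0.1934562838673628), 0.7756414785650041)
dish ((0.5397131471815264, -0.052277533447334434), 0.9945079273647732)
cupb ((0.5536825113387174, 0.5154317356274749), 1.003005614496553)
since start bowl ((0.06881075284463023, 0.1626321395672825), 0.3569179350799984)
since start dish ((0.5637727902133918, 0.030133712813336544), 1.0019334316253663)
since start cupb ((0.5437502806196957, 0.47620374132911714), 1.0062549590083307)
since start cupa ((-0.2064114003316817, 0.014634462529759418), 0.7784005587299665)
```

The pail isn't moving, and the bystanders are where they started. I'll hand the job in.

```bash
python3 -c "
from cell import arm
print(arm.sign_off())"
```

```text
the job is handed in; nothing more can be done
None
```

I raised the handle, lifted the pail, laid the bar in both crooks and let go. I handed the job in at about 21.5 s of the 72 s allowed; no verdict came back.

- **Handle:** I raised it by pinching the wooden grip between both fingers at 3 N and following the pivot's arc, not with a single fingertip. The first pinch nudged or tipped the pail by a few millimetres (about 0.03 rad by eye). I backed that off at once. From the picture, the handle then stood within about 0.1 rad of upright.
- **Hanging:** I felt contact at a bar height of about 0.261 m. The wrist force went briefly from about -5 N to +3.5 N, so the hooks carried roughly 8 to 10 N at most. I shifted 1.5 mm into the crook, and the force settled near 0 with the pail still gripped. Then I opened the fingers.
- **Last checks:**
  - The bar lies in both crooks, roughly 5 mm off the middle.
  - The pail looks level to the eye; I took no tilt reading.
  - The pail moved less than 0.1 pixel over a second.
  - The bowl, cups and dish are where they started to within a pixel.
  - The arm stands clear, about 15 cm away.
- **Disagreements:**
  - The estimates of the stand's position differed by about 4 mm. I settled it by the hook seen in the wrist camera.
  - The folded bar's height came out between 107 and 123 mm, because one colour mask in the scene view was unreliable. The grasp had enough margin for that.

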